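Park the lock plunger of the packing jig and close the side guide on the gift box

ROBOT

A 7-joint arm with a two-finger parallel gripper is mounted at the origin on a cart in front of the work surface, level with it; the furniture and walls round the work are solid. World frame = base frame: x ahead of the robot, y to its left, z up, the work surface at z = 0. Lengths are in m, angles in rad, forces in N, time in s.
With the tool pointing down it reaches from about 0.4 to 0.875 m from the base axis. Payload 19.3 kg.
Tool frame: the origin (TCP) lies midway between the tips of the shut fingers; the grasp point (between the pads) lies 19 mm behind it; z points along the fingers, y is the line along which they close (so a half turn about z gives the same grasp; the last joint's range is limited). The gripper opens to 85 mm and grips with 20 to 120 N. Pads are 22 mm wide; open, the fingers measure 114 mm over their backs; the gripper's body (76 mm by 85 mm) begins 54 mm behind the grasp point. The pads swing forward as they close: fully open they stand 13 mm farther back than shut.
Start: joints at [1.148, 0.521, -0.036, 1.599, 0.021, 1.021, -0.113], TCP at [0.216, -0.587, 0.206] pointing down, gripper open.
Joint ranges: [-2.91, 2.91], [-0.3, 2.13], [-1.5, 1.42], [0.17, 2.43], [-1.26, 4.41], [0.16, 1.93], [-2.52, 2.52]. Speed limits (rad/s): [1.89, 1.89, 2.39, 2.39, 3.01, 3.01, 3.01].

INTERFACE

Orientations are given as [roll, pitch, yaw] about the fixed x, y, z axes, in that order (R = Rz(yaw) Ry(pitch) Rx(roll)).
In Python, from workcell import telemetry, grab_frame, calibration, bot, outline_of, landmark_of gives the robot as it stands. The module is installed in compiled form; this text tells all that it offers.
- The arm moves only by the shell command python3 -m inch 'ROWS' [FORCE]. ROWS is JSON, a list of rows, each a list of 7 numbers: the shift along the tool's x, y, z in m, then the turn, a rotation vector about the tool's x, y, z in rad, then the closure, from 0 (fully open) to 1 (shut). A call has 1 to 5 rows; each row shifts and turns the commanded pose from where the row before left it, along the tool's axes as they then stand; what a row does not reach is not made up. A row lasts 1/10 s, in which the tool goes at most 50 mm and 8.59 degrees, less where a joint would pass 70% of its speed; a pose out of reach is approached as far as the arm can. A call is refused whole if a number of a shift passes 0.05 or a number of a turn 0.15, either way. A call with a gripper value outside its range is refused whole. The fingers move at their own pace and stop on an object; FORCE is the grip in N (left out, the last holds). Time passes only in rows, so rows that do not move let the fingers close. It gives the time, the measured TCP pose, the force, the opening and the grip force at its end, in the units of the state.
- telemetry.observe(): the state, without advancing time (a new reading comes with each control period).
- grab_frame(name): name is "scene" or "side" or "wrist"; returns the picture (480x640x3 uint8, red, green, blue); there is no depth.
- calibration(name): a dict with "fovy" (degrees; the focal length in pixels is half the picture's height over the tangent of half this angle, whatever the lens; pixels are square), "cx", "cy" (the principal point, pixels), "pose" (4x4, takes a point from camera to world coordinates). Camera axes: x right, y down, z forward; pixel columns grow to the right and rows downward; lengths in m; the calibration is good to about 2 mm. The wrist camera is an equidistant fisheye: a pixel r from the principal point sees the ray r / f radians off the axis. A picture is of the moment at which its call begins: read the wrist's pose just before it. calibration takes no time and is no camera call; for the wrist camera it gives the pose at the moment of the call.
- bot.job_done(): hands the job in; it is judged then, once.
Trained networks look in the newest picture that a camera, given by its name, has taken for a name from the list of things; names that differ only in an ending like _2 or _b are one class to them, and where a whole thing is asked for, a point or a joint stands for the part that bears it (a point fixed in the world has none). Each returns a list of dicts, best first, with "score" (0 to 1); they miss things now and then, are a little off and sometimes report something else, mostly with a low value. They report only what shows in the picture. A call takes as long as a camera call.
- outline_of(label, camera): "region" (480x640 bool, what is visible of it) and "rect" ([left, top, right, bottom] in pixels, round what is visible of it).
- landmark_of(label, camera): "xy" ([column, row] in pixels: a listed point, or the origin of a listed thing).
The state is a dict: "clock": time; "qpos": joint angles; "qd": joint speeds; "joint_efforts": joint torques, N m; "position": TCP position; "tool_rot": TCP orientation; "force": force on the tool from outside, world axes, zero at the start; "moment": the same for the moment, N m; "grip_width": finger opening in m; "finger_force": force on a finger pad.
Only numpy, scipy, OpenCV 4.12 (cv2) and the standard library are available. Lean on these libraries where they do the work, as an engineer would, in place of code of your own. Each camera call takes 0.05 s, during which the arm holds its last target. There are 200 camera calls.

TASK

None of the jig's index holes fits this gift box, so its side guide has to run free: pull the black plunger knob straight up, without forcing it against its stop or twisting it before it is clear, and give it a quarter turn so that it settles into its rest notch and stays retracted by itself. Then slide the guide over by its upright tab until it presses the gift box lightly but firmly against the fence, so that the box is left without play; go by feel, as a carton pressed hard is crushed. Leave the plunger parked and the other things undisturbed.

Things in the scene. Friction and masses are not known exactly. Their poses are not given: they have to be found in the camera images.
- jig: Packing jig on the bench: a 270 x 475 mm plywood base 14 mm thick with two slots. Origin: underside, below the base's middle line and 32 mm left of its middle; x across the base (away from the robot), y along it to the fence, z up. The guide slides along y; the knob's axis stands at x = -45, y = -200 mm.
- fence: Aluminium fence at the left end of the jig: a bolted angle carrying a face plate (200 mm long, 45 mm high) on two locked set screws. Origin: foot of the front of the angle, in the middle, on top of the base; y points away from the box. The plate's face towards the box stands 10 to 18 mm in front of the origin, however it was last set; it does not give.
- gift_box: Closed kraft gift box with a window lid, about 233 x 145 x 62 mm (cartons differ by a millimetre or two), 0.17 to 0.34 kg, lying loose on the jig's base between guide and fence. Origin: middle of its underside; x along its length, y along its width. A push of 5 to 15 N presses it firm; above 25 N it is crushed. It slides easily (1 to 4 N) and may lie up to 5 degrees askew; the guide squares it against the fence.
- guide: Sliding aluminium guide. Origin: foot of the middle of its contact face, on top of the base.
- guide_face (a point): Middle of the guide's contact face (170 mm long, 45 mm high, looks at the box), 22 mm above the base's top.
- grip_tab (a point): On the guide's upright aluminium tab: 36 mm along the jig's x, 14 mm thick along the jig's y, its top 60 mm over the base (74 mm over the bench). The point is its middle, 15 mm below its top; 35 mm are free on its fence side, nothing stands on the other. Below lies the guide's sole, 22 mm over the bench.
- guide_slide (a joint): Travel of the guide towards the fence in m: 0 where the plunger's pin locks it (1 mm of play), at most 0.125. When free it drags with 4 N and stays where it is left; the box touches both sides somewhere between 0.08 and 0.11, depending on how the fence is set.
- knob: The plunger (knob, shaft and pin in one). Origin: on its axis at the underside of the knob, 13 mm below knob_grip.
- knob_grip (a point): Middle of the black round plunger knob: 32 mm diameter, 24 mm high, upright axis, a raised rib across its top. The point is on its axis at mid height (77 mm over the bench when locked). Below the knob is a slotted steel collar, 25 mm diameter, on a 60 x 34 mm bracket whose top is 34 mm over the bench.
- knob_lift (a joint): How far the plunger is pulled up, in m: 0 locked, 0.012 its hard stop, where more pull only loads the stop and above 35 N in all damages it. The spring resists with 6 N at 0 and about 11 N at the stop. Its cross pin must rise 0.010 to clear the collar before it can turn; resting in the notch it reads 0.0075; left on top of the collar beside the notch, 0.010, which is not parked.
- knob_turn (a joint): Turn of the knob in rad, anticlockwise from above, range -1.95 to 1.95: about 0 when locked (cross pin and rib along the jig's x); the rest notch lies a quarter turn either way, at 1.57 or -1.57, and takes the pin within 0.1 rad.
- marker: Bystander: marker pen, 135 mm long, lying on the far right part of the jig's base. Origin: middle of its underside.
- scissors: Bystander: scissors with red handles, 199 mm long, on the bench at the right. Origin: middle of its underside.
- ribbon_spool: Bystander: spool of red ribbon, 32 mm high, on the bench at the right. Origin: underside, near the reel.

How it is judged:
On the way, in this order (a step that is already met when the one before it is completed fails the run):
1. the plunger is parked: pulled up, turned a quarter and resting in its notch by itself, let go (value of joint knob_lift between 0.006 and 0.0088 m and (value of joint knob_turn between 1.37 and 1.77 rad or value of joint knob_turn between -1.77 and -1.37 rad) and contact force between the fingers and knob below 0.2 N), for 0.3 s.
2. the guide, with the plunger parked, presses the box against the fence with at least 3 N on either side (value of joint knob_lift between 0.006 and 0.0088 m and (value of joint knob_turn between 1.37 and 1.77 rad or value of joint knob_turn between -1.77 and -1.37 rad) and angle between the y axis of gift_box and the y axis of fence, either way round below 0.035 rad and angle between gift_box's own z axis and vertical below 0.04 rad and contact force between guide and gift_box above 3 N and contact force between gift_box and fence above 3 N), for 0.1 s.
At the end, for the whole second after the job is handed in: The plunger rests by itself in its notch (raised 6 to 8.8 mm, a quarter turn within 0.2 rad); the gift box lies flat and square (within 2 degrees) where it was pressed, its middle no more than 92 mm from the fence's angle, with the guide within 2 mm of it; all at rest (value of joint knob_lift between 0.006 and 0.0088 m and (value of joint knob_turn between 1.37 and 1.77 rad or value of joint knob_turn between -1.77 and -1.37 rad) and angle between the y axis of gift_box and the y axis of fence, either way round below 0.035 rad and angle between gift_box's own z axis and vertical below 0.04 rad and y of guide_face in the frame of gift_box above -0.074 m and y of gift_box in the frame of fence above -0.0925 m and velocity of joint guide_slide between -0.005 and 0.005 m/s and linear speed of gift_box below 0.01 m/s); the robot touches nothing.
It fails at once if the gift box is crushed: the guide presses it with more than 25 N (contact force between guide and gift_box above 25 N).
It fails at once if the plunger is forced: its cross pin or shoulder is loaded with more than 35 N in its housing (hauled against the stop, or turned before it is clear) (contact force between knob and jig above 35 N).
It fails at once if a bystander is disturbed: marker, scissors or ribbon spool moved by more than 40 mm (distance of any of marker, scissors, ribbon_spool from where it was at the start of the episode above 0.04 m).
It also fails if it takes over 72 s, if anything falls off the work surface, if the arm or the gripper's body presses on something with over 40 N, if the wrist force passes 120 N, or if a joint passes its speed limit or range.

## Working session

There is one attempt and no reset: what is moved stays moved. The work goes in short steps, Python scripts to look and compute and a shell command to move; the robot and the scene stay as the last step left them, time stands still between calls to the robot, and variables do not carry over. Pictures are saved under pics/ and viewed, at most 10 in all, crops included, and the job is handed in when it is done.

```bash
mkdir -p pics
cat > h.py <<'E'
import numpy as np, cv2
from workcell import telemetry, grab_frame, calibration, bot, outline_of, landmark_of
def ray(cam,xy):
    c=calibration(cam); f=240/np.tan(np.radians(c['fovy']/2)); P=np.array(c['pose'])
    u=np.array([xy[0]-c['cx'],xy[1]-c['cy']])/f
    if cam=='wrist':
        r=np.hypot(*u); d=np.array([*(u/r*np.sin(r)),np.cos(r)]) if r>0 else np.array([0,0,1.])
    else: d=np.array([*u,1.])
    d=P[:3,:3]@d
    return P[:3,3],d/np.linalg.norm(d)
def atz(cam,xy,z):
    o,d=ray(cam,xy); return o+d*(z-o[2])/d[2]
def tri(rs):
    A=sum(np.eye(3)-np.outer(d,d) for o,d in rs); b=sum((np.eye(3)-np.outer(d,d))@o for o,d in rs)
    return np.linalg.solve(A,b)
E
python3 - <<'E'
from h import *
np.set_printoptions(precision=4,suppress=True)
s=telemetry.observe(); print(s)
Z=dict(knob_grip=.077,grip_tab=.059,guide_face=.036,jig=0,fence=.014,gift_box=.014)
for c in ['scene','side','wrist']:
    im=grab_frame(c); cv2.imwrite(f'pics/{c}0.png',im[:,:,::-1])
    print(c,np.array(calibration(c)['pose'])[:3,3])
    for n in Z:
        l=landmark_of(n,c)
        for q in l[:1]: print(n,round(q['score'],2),np.array(q['xy']),atz(c,q['xy'],Z[n]))
E
```

```text
{'clock': 0.0, 'qpos': array([ 1.1478,  0.522 , -0.0363,  1.6   ,  0.0212,  1.0211, -0.1128]), 'qd': array([-0.0008,  0.0003, -0.0004,  0.001 , -0.0007,  0.0008,  0.0004]), 'joint_efforts': array([ -0.0021, -92.7114,   1.9787, -36.9936,   0.0178,   0.0082,
         0.0001]), 'position': array([ 0.2158, -0.5862,  0.2057]), 'tool_rot': array([-3.1405,  0.0001,  0.3528]), 'force': array([-0.2844, -0.1413,  0.8732]), 'moment': array([ 0.0062, -0.02  ,  0.0389]), 'finger_force': 0.0, 'grip_width': 0.08552252695573549}
scene [0.1798 0.6931 0.9527]
knob_grip 0.69 [371.4 223.7] [ 0.5211 -0.2106  0.077 ]
grip_tab 0.66 [330.5 233.7] [ 0.5992 -0.1533  0.059 ]
guide_face 0.86 [335.7 260.2] [ 0.5596 -0.1018  0.036 ]
jig 0.74 [420. 188.] [ 0.4915 -0.4837  0.    ]
fence 0.96 [289.3 348.6] [0.5418 0.1442 0.014 ]
gift_box 0.91 [318.3 310.7] [0.535 0.031 0.014]
side [ 0.3738 -0.9506  0.6055]
knob_grip 0.71 [302.5 277. ] [ 0.5139 -0.2206  0.077 ]
grip_tab 0.97 [332.4 260.4] [ 0.5974 -0.1482  0.059 ]
guide_face 0.71 [311.6 261.5] [ 0.5582 -0.1076  0.036 ]
jig 0.8 [303.1 254. ] [ 0.5563 -0.0153  0.    ]
fence 0.47 [288.3 221.2] [0.5463 0.143  0.014 ]
gift_box 0.97 [290.8 242.4] [0.5322 0.0259 0.014 ]
wrist [ 0.2794 -0.5633  0.3738]
```

View pics/scene0.png

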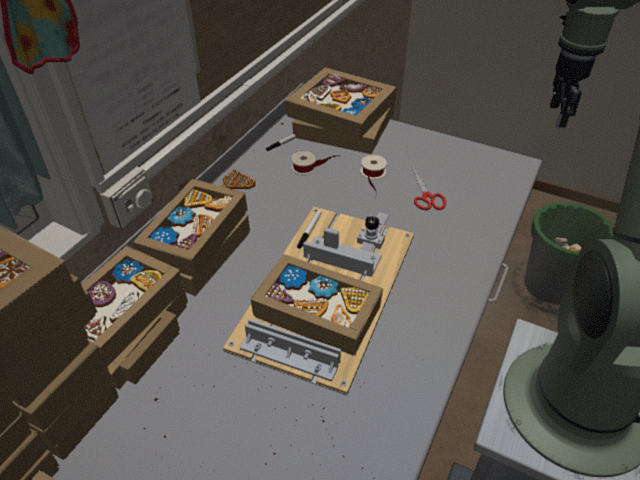

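View pics/side0.png

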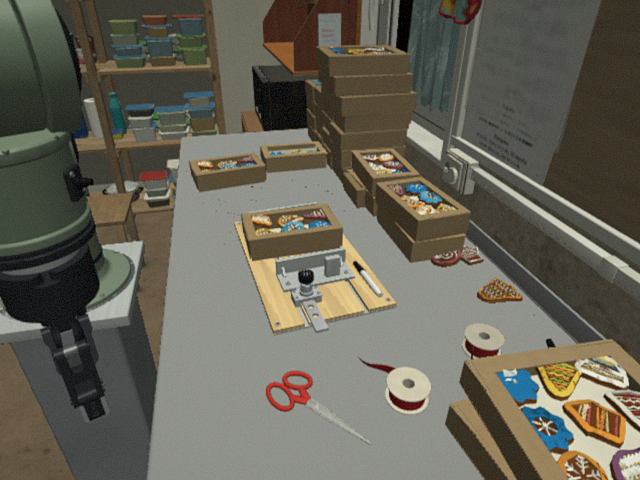

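The scene picture shows the knob at (371,224), the tab at (331,234), the box at (318,305) and the fence at (290,350). The networks agree. I'll move over the knob next.

```bash
python3 -m inch '[[0.041,-0.0246,0,0,0,0,0],[0.041,-0.0246,0,0,0,0,0],[0.041,-0.0246,0,0,0,0,0],[0.041,-0.0246,0,0,0,0,0],[0.041,-0.0246,0,0,0,0,0]]'
python3 -m inch '[[0.041,-0.0246,0,0,0,0,0],[0.041,-0.0246,0,0,0,0,0],[0.041,-0.0246,0,0,0,0,0],[0.03,-0.0246,0,0,0,0,0],[0,0,0,0,0,0,0]]'
python3 -m inch '[[0,0,0,0,0,0,0],[0,0,0,0,0,0,0]]'
cat > look.py <<'E'
from h import *; import sys
np.set_printoptions(precision=4,suppress=True)
s=telemetry.observe(); print(s['clock'],s['position'],s['tool_rot'],s['qpos'],s['grip_width'],s['force'])
Z=dict(knob_grip=.077,grip_tab=.059,guide_face=.036,jig=0,fence=.014,gift_box=.014,guide=.014)
c='wrist'; im=grab_frame(c); cv2.imwrite(f'pics/{sys.argv[1]}.png',im[:,:,::-1])
print(np.array(calibration(c)['pose']))
for n in Z:
    for q in landmark_of(n,c)[:1]: print(n,round(q['score'],2),np.array(q['xy']),atz(c,q['xy'],Z[n]))
E
python3 look.py w1
```

```text
clock: 1.55
position: [0.3668, -0.3987, 0.2065]
tool_rot: [3.141, -0.0, 0.353]
force: [1.0, -0.2, -0.3]
grip_width: 0.0856
finger_force: 0.0
clock: 2.05
position: [0.4783, -0.2499, 0.2064]
tool_rot: [-3.14, -0.002, 0.36]
force: [-0.3, -1.3, -0.9]
grip_width: 0.0853
finger_force: 0.0
clock: 2.25
position: [0.4749, -0.2559, 0.2063]
tool_rot: [3.141, 0.0, 0.352]
force: [-0.3, -0.6, -0.3]
grip_width: 0.0859
finger_force: 0.0
2.25 [ 0.4749 -0.2559  0.2063] [3.1413 0.0003 0.3516] [ 0.4952  0.3885 -0.1462  1.8213  0.0691  0.9367 -0.9004] 0.08593515711359961 [-0.3229 -0.6455 -0.2726]
[[ 0.3434 -0.9057 -0.2485  0.5383]
 [-0.9392 -0.3309 -0.0919 -0.233 ]
 [ 0.001   0.265  -0.9643  0.3738]
 [ 0.      0.      0.      1.    ]]
knob_grip 0.75 [289.4 143.1] [ 0.5262 -0.2137  0.077 ]
grip_tab 0.64 [249.8  43.4] [ 0.5965 -0.1506  0.059 ]
guide_face 0.59 [190.7  72.7] [ 0.559  -0.0997  0.036 ]
jig 0.61 [128.9  68. ] [ 0.5495 -0.0113 -0.    ]
gift_box 0.65 [85.  68.8] [0.5371 0.0384 0.014 ]
guide 0.83 [198.9  76.7] [ 0.5589 -0.1003  0.014 ]
```

View pics/w1.png

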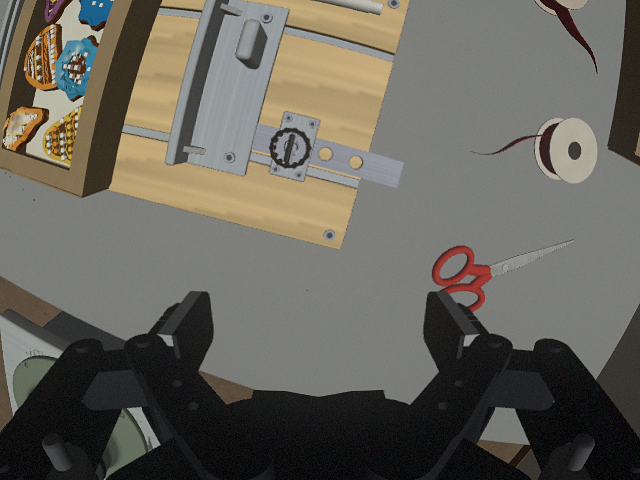

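The wrist view shows the knob centred at about (291,148), the tab at (250,43), the base corner at (341,248) and base screws at (329,235) and (393,4). I'll work out the jig yaw and the knob offset from these.

Run:
```python
from h import *
np.set_printoptions(precision=4,suppress=True)
g=lambda p,z:atz('wrist',p,z)
a,b=g((329,235),.014),g((393,4),.014); print(a,b,np.degrees(np.arctan2((b-a)[1],(b-a)[0])),np.linalg.norm(b-a))
print(g((291,148),.089))
for n in ('knob_grip','grip_tab'):
    o=outline_of(n,'wrist')[0]; ys,xs=np.nonzero(o['region']); print(n,o['score'],o['rect'],xs.mean(),ys.mean(),g((xs.mean(),ys.mean()),.083))
a,b=g((172,163),.059),g((215,5),.059);print(np.degrees(np.arctan2((b-a)[1],(b-a)[0])),np.linalg.norm(b-a))
rs=[ray('scene',(371.4,223.7)),ray('side',(302.5,277)),ray('wrist',(289.4,143.1))]; print(tri(rs))
rs=[ray('scene',(330.5,233.7)),ray('side',(332.4,260.4)),ray('wrist',(249.8,43.4))]; print(tri(rs))
s=telemetry.observe(); y=s['tool_rot'][2]
d=np.array([.522,-.2145])-s['position'][:2]; print('tool dx dy',d@[np.cos(y),np.sin(y)],d@[np.sin(y),-np.cos(y)])
```

```text
[ 0.4514 -0.2763  0.014 ] [ 0.6936 -0.2541  0.014 ] 5.244151942275955 0.24320542538020107
[ 0.5239 -0.216   0.089 ]
knob_grip 0.9 [268.6, 126.0, 314.8, 168.8] 290.2636815920398 147.7139303482587 [ 0.5237 -0.2149  0.083 ]
grip_tab 0.72 [166.5, 0.4, 403.2, 187.5] 243.47834063202745 95.97224523612262 [ 0.5505 -0.1662  0.083 ]
4.2536313877939 0.1464701822009669
[ 0.5214 -0.213   0.0724]
[ 0.597  -0.1506  0.0613]
tool dx dy 0.05781984252001009 -0.022074144291433444
```

```bash
python3 -m inch '[[0.02,-0.0072,0,0,0,0,0],[0.02,-0.0072,0,0,0,0,0],[0.0193,-0.0073,0.02,0,0,0,0],[0,0,0.03,0,0,0,0],[0,0,0.02,0,0,0,0]]'
python3 -m inch '[[0,0,0,0,0,0,0],[0,0,0,0,0,0,0]]'
python3 look.py w2
```

```text
clock: 3.25
position: [0.5234, -0.2134, 0.1346]
tool_rot: [-3.141, 0.001, 0.354]
force: [0.0, -0.1, -0.2]
grip_width: 0.0851
finger_force: 0.0
clock: 3.45
position: [0.5237, -0.2143, 0.1368]
tool_rot: [-3.141, 0.0, 0.353]
force: [0.0, -0.7, 0.1]
grip_width: 0.0849
finger_force: 0.0
3.45 [ 0.5237 -0.2143  0.1368] [-3.1415  0.      0.3526] [ 0.3935  0.5155 -0.1516  1.8193  0.1024  0.8145 -1.0272] 0.08490774231750593 [ 0.0305 -0.7324  0.0529]
[[ 0.3448 -0.9056 -0.2472  0.5873]
 [-0.9387 -0.3322 -0.0923 -0.1912]
 [ 0.0015  0.2639 -0.9646  0.3049]
 [ 0.      0.      0.      1.    ]]
knob_grip 0.82 [322.1 244.8] [ 0.5248 -0.2175  0.077 ]
grip_tab 0.62 [264.9 102.8] [ 0.5977 -0.1509  0.059 ]
guide_face 0.58 [189.9 136.2] [ 0.5583 -0.101   0.036 ]
jig 0.69 [112.7 117.8] [ 0.5494 -0.0096 -0.    ]
gift_box 0.87 [ 62.  120.5] [0.5352 0.0382 0.014 ]
guide 0.65 [201.3 133.2] [ 0.5606 -0.1022  0.014 ]
```

View pics/w2.png

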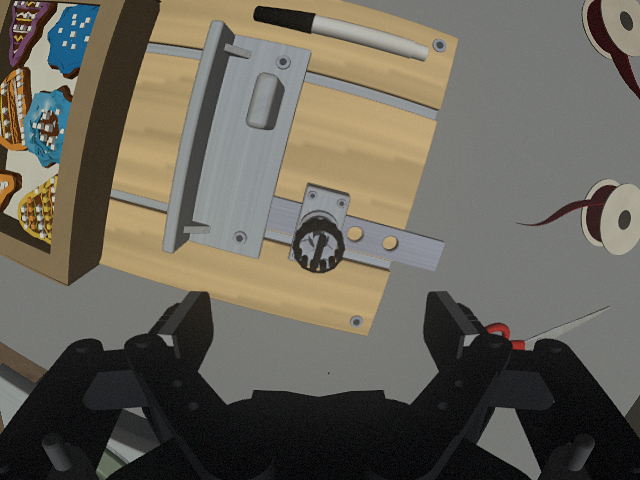

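The knob's top ring is at (318,250), about midway between the finger pads, which are at columns 211 and 427.

Run:
```python
from h import *
np.set_printoptions(precision=4,suppress=True)
p=np.array([.5237,-.2143]); y=.3526
print(calibration('wrist')['cx'],calibration('wrist')['cy'])
im=grab_frame('wrist')
o=outline_of('knob','wrist')[0]; print(o['rect'],o['score'])
for px,z in [((318,249),.089),((318,257),.089),((319,249),.077),((322.1,244.8),.077)]:
    w=atz('wrist',px,z)[:2]; d=w-p; print(px,w,'tool',d@[np.cos(y),np.sin(y)],d@[np.sin(y),-np.cos(y)])
s=cv2.resize(im[180:320,240:400],None,fx=4,fy=4); cv2.imwrite('pics/c.png',s[:,:,::-1])
```

```text
317.94480142336505 236.56822226277268
[293.2, 219.3, 344.6, 274.9] 0.56
(318, 249) [ 0.5244 -0.2143] tool 0.0006718352037507541 0.00026465510579543413
(318, 257) [ 0.5196 -0.2161] tool -0.0044389649845244915 0.0002626282507108498
(319, 249) [ 0.5211 -0.2162] tool -0.0030553815065451073 0.0009158422474107855
(322.1, 244.8) [ 0.5245 -0.2171] tool -0.0002532154695684394 0.0028911961698398284
```

View pics/c.png

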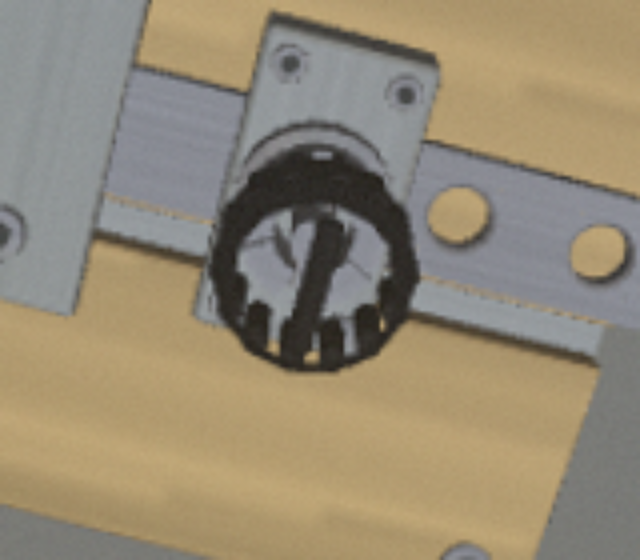

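The crop shows the knob's top ring centred at about (318.5,248.5), so it's within 1 mm of the tool's midline. I'll descend and close gently.

```bash
python3 -m inch '[[0.0005,0.0004,0.03,0,0,0,0],[0,0,0.03,0,0,0,0],[0,0,0.02,0,0,0,0],[0,0,0,0,0,0,0.3],[0,0,0,0,0,0,0.4]]' 20
python3 -m inch '[[0,0,0,0,0,0,0.45],[0,0,0,0,0,0,0.5],[0,0,0,0,0,0,0.55],[0,0,0,0,0,0,0.58],[0,0,0,0,0,0,0.58]]' 20
```

```text
clock: 4.45
position: [0.5243, -0.2144, 0.0567]
tool_rot: [-3.141, 0.0, 0.353]
force: [0.1, 0.2, -0.2]
grip_width: 0.0591
finger_force: 0.0
clock: 4.95
position: [0.5242, -0.2144, 0.0565]
tool_rot: [3.141, -0.0, 0.353]
force: [0.0, -0.1, 0.2]
grip_width: 0.0356
finger_force: 0.0
```

```bash
python3 -m inch '[[0,0,0,0,0,0,0.61],[0,0,0,0,0,0,0.63],[0,0,0,0,0,0,0.63]]' 20
python3 -m inch '[[0,0,0,0,0,0,0.65],[0,0,0,0,0,0,0.68],[0,0,0,0,0,0,0.7]]' 20
```

```text
clock: 5.25
position: [0.5241, -0.2144, 0.0563]
tool_rot: [-3.142, 0.0, 0.353]
force: [-0.7, -0.0, 1.4]
grip_width: 0.0319
finger_force: 0.9
clock: 5.55
position: [0.5242, -0.2144, 0.0565]
tool_rot: [-3.142, -0.0, 0.353]
force: [-1.2, 1.3, 4.2]
grip_width: 0.0296
finger_force: 19.4
```

```bash
python3 -m inch '[[0,0,0,0,0,0,0.8],[0,0,0,0,0,0,0.9]]' 50
python3 -m inch '[[0,0,-0.003,0,0,0,0.9],[0,0,-0.003,0,0,0,0.9],[0,0,0,0,0,0,0.9]]' 50
```

```text
clock: 5.75
position: [0.5242, -0.2144, 0.0567]
tool_rot: [3.142, -0.0, 0.353]
force: [-2.9, 1.7, 10.5]
grip_width: 0.0281
finger_force: 48.6
clock: 6.05
position: [0.5241, -0.2144, 0.0623]
tool_rot: [-3.141, 0.0, 0.353]
force: [0.8, 0.5, -8.8]
grip_width: 0.0281
finger_force: 50.1
```

```bash
python3 -m inch '[[0,0,-0.003,0,0,0,0.9],[0,0,-0.001,0,0,0,0.9],[0,0,0,0,0,0,0.9]]' 50
python3 -m inch '[[0,0,-0.001,0,0,0,0.9],[0,0,0,0,0,0,0.9]]' 50
```

```text
clock: 6.35
position: [0.5241, -0.2143, 0.0663]
tool_rot: [-3.141, 0.0, 0.353]
force: [1.8, 0.3, -10.1]
grip_width: 0.0278
finger_force: 50.1
clock: 6.55
position: [0.5241, -0.2143, 0.0673]
tool_rot: [-3.141, 0.0, 0.353]
force: [2.6, 0.0, -10.8]
grip_width: 0.0274
finger_force: 50.1
```

```bash
python3 -c "
from h import *;s=telemetry.observe();print(s['force'],s['moment'])"; python3 -m inch '[[0,0,-0.0004,0,0,0.05,0.9],[0,0,0,0,0,0.05,0.9],[0,0,0,0,0,0,0.9]]' 50;  python3 -c "
from h import *;s=telemetry.observe();print(s['force'],s['moment'])"
```

```text
[  2.5866974    0.0454423  -10.75176884] [ 0.09747028 -0.45944325 -0.0025373 ]
clock: 6.85
position: [0.5241, -0.2145, 0.0677]
tool_rot: [3.141, 0.0, 0.252]
force: [1.9, -0.5, -11.0]
grip_width: 0.0275
finger_force: 50.1
[  1.87167985  -0.50558937 -11.0323531 ] [-0.24467763 -0.60867902  0.03231144]
```

```bash
python3 -m inch '[[0,0,0,0,0,0.1,0.9],[0,0,0,0,0,0.1,0.9],[0,0,0,0,0,0,0.9]]' 50;  python3 -c "
from h import *;s=telemetry.observe();print(s['force'],s['moment']);im=grab_frame('wrist');cv2.imwrite('pics/c2.png',im[:,:,::-1])"
```

```text
clock: 7.15
position: [0.5242, -0.2148, 0.0677]
tool_rot: [3.141, -0.0, 0.052]
force: [2.6, -4.9, -10.4]
grip_width: 0.0275
finger_force: 50.1
[  2.6316438   -4.94370367 -10.38783254] [-0.92327456 -0.65903526  0.00246211]
```

View pics/c2.png

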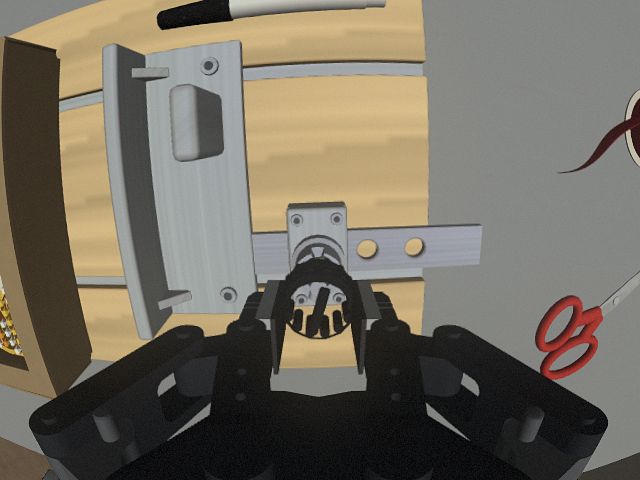

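The rib has turned with the tool, so the knob follows. A side load of 5 N is building up because the grip is slightly off the knob's axis, so I'll compensate as I turn.

```bash
python3 -m inch '[[0,0.0005,0,0,0,0,0.9],[0,0.0002,0,0,0,0.1,0.9],[0,0.0002,0,0,0,0.1,0.9],[0,0,0,0,0,0,0.9]]' 50;  python3 -c "
from h import *;s=telemetry.observe();print(s['force'],s['moment'])"
```

```text
clock: 7.6
position: [0.5241, -0.2152, 0.0677]
tool_rot: [-3.142, 0.0, -0.147]
force: [1.7, -2.1, -11.2]
grip_width: 0.0275
finger_force: 50.3
[  1.66673283  -2.07261764 -11.2276078 ] [-0.45108503 -0.51982742  0.02892391]
```

```bash
python3 -m inch '[[0,0.0004,0,0,0,0.13,0.9],[0,0.0003,0,0,0,0.13,0.9],[0,0.0003,0,0,0,0.13,0.9],[0,0,0,0,0,0,0.9]]' 50;  python3 -c "
from h import *;s=telemetry.observe();print(s['force'],s['moment'])"
```

```text
clock: 8.0
position: [0.524, -0.2159, 0.0676]
tool_rot: [-3.142, 0.0, -0.535]
force: [2.4, -0.6, -11.7]
grip_width: 0.0274
finger_force: 50.4
[  2.42704602  -0.64631688 -11.66655398] [-0.13578259 -0.57487949  0.0174709 ]
```

```bash
python3 -m inch '[[0,0.0002,0,0,0,0.136,0.9],[0,0.0002,0,0,0,0.136,0.9],[0,0.0002,0,0,0,0.136,0.9],[0,0,0,0,0,0,0.9]]' 50;  python3 -c "
from h import *;s=telemetry.observe();print(s['force'],s['moment'])"
python3 -m inch '[[0,0.0002,0,0,0,0.136,0.9],[0,0.0002,0,0,0,0.136,0.9],[0,0,0,0,0,0,0.9],[0,0,0,0,0,0,0.9]]' 50;  python3 -c "
from h import *;s=telemetry.observe();print(s['force'],s['moment'],s['qpos'])"
```

```text
clock: 8.4
position: [0.5235, -0.2164, 0.0676]
tool_rot: [3.141, 0.0, -0.941]
force: [1.7, -0.6, -11.3]
grip_width: 0.0276
finger_force: 50.4
[  1.66282736  -0.63707966 -11.27353363] [-0.17036927 -0.43383149  0.01430999]
clock: 8.8
position: [0.523, -0.2167, 0.0675]
tool_rot: [3.141, 0.0, -1.208]
force: [1.2, -0.3, -11.0]
grip_width: 0.0275
finger_force: 50.4
[  1.19586053  -0.28480621 -11.01174022] [ 0.08315787 -0.26570097  0.06638722] [ 0.08732936  0.6383603   0.28494933  1.87840093 -0.27551543  0.66367464
 -2.2412344 ]
```

```bash
python3 -m inch '[[0,0,0.001,0,0,0.01,0.9],[0,0,0.001,0,0,0,0.9],[0,0,0,0,0,0,0.9]]' 50; python3 -m inch '[[0,0,0.001,0,0,0,0.9],[0,0,0,0,0,0,0.9]]' 50; python3 -m inch '[[0,0,0.0007,0,0,0,0.9],[0,0,0,0,0,0,0.9]]' 50; python3 -c "
from h import *;s=telemetry.observe();print(s['force'],s['moment'])"
```

```text
clock: 9.1
position: [0.523, -0.2167, 0.0655]
tool_rot: [3.141, 0.001, -1.225]
force: [0.1, 2.2, -10.4]
grip_width: 0.0278
finger_force: 50.5
clock: 9.3
position: [0.5231, -0.2167, 0.0645]
tool_rot: [3.141, 0.0, -1.227]
force: [-0.8, 1.6, -10.6]
grip_width: 0.0273
finger_force: 50.6
clock: 9.5
position: [0.5231, -0.2168, 0.0642]
tool_rot: [3.142, 0.0, -1.227]
force: [-2.4, 3.5, -3.0]
grip_width: 0.0274
finger_force: 51.7
[-2.4461994  3.470785  -3.0441901] [ 0.89421673  0.59726234 -0.00638046]
```

The plunger dropped into the notch at 7.5 mm, as it should. I'll release it and look.

```bash
python3 -m inch '[[0,0,0,0,0,0,0.6],[0,0,0,0,0,0,0.5],[0,0,0,0,0,0,0.3],[0,0,0,0,0,0,0.2],[0,0,0,0,0,0,0.2]]' 20; python3 -m inch '[[0,0,-0.03,0,0,0,0.1],[0,0,-0.03,0,0,0,0],[0,0,-0.03,0,0,0,0],[0,0,0,0,0,0,0],[0,0,0,0,0,0,0]]'
python3 look.py w3; python3 -c "
from h import *
im=grab_frame('wrist');cv2.imwrite('pics/w3.png',im[:,:,::-1])"
```

```text
clock: 10.0
position: [0.5234, -0.2171, 0.0641]
tool_rot: [-3.141, -0.0, -1.227]
force: [0.3, 0.4, -0.0]
grip_width: 0.068
finger_force: 0.0
clock: 10.5
position: [0.5235, -0.2169, 0.1543]
tool_rot: [-3.141, -0.0, -1.227]
force: [0.7, 1.1, -0.4]
grip_width: 0.085
finger_force: 0.0
10.5 [ 0.5235 -0.2169  0.1543] [-3.1405 -0.0005 -1.2271] [ 0.0403  0.5156  0.3475  1.8232 -0.2277  0.8407 -2.2992] 0.08498027965021471 [ 0.6832  1.1462 -0.3513]
[[-0.9417 -0.3245 -0.0891  0.5463]
 [-0.3365  0.9082  0.2488 -0.2798]
 [ 0.0001  0.2643 -0.9644  0.3211]
 [ 0.      0.      0.      1.    ]]
knob_grip 0.57 [322.4 240.5] [ 0.5197 -0.2153  0.077 ]
grip_tab 0.77 [203.5 277.5] [ 0.5948 -0.151   0.059 ]
guide_face 0.85 [240.2 326.5] [ 0.5565 -0.1058  0.036 ]
jig 0.92 [231.2 379.5] [ 0.5508 -0.0144  0.    ]
guide 0.93 [242.1 318.9] [ 0.5581 -0.101   0.014 ]
```

View pics/w3.png

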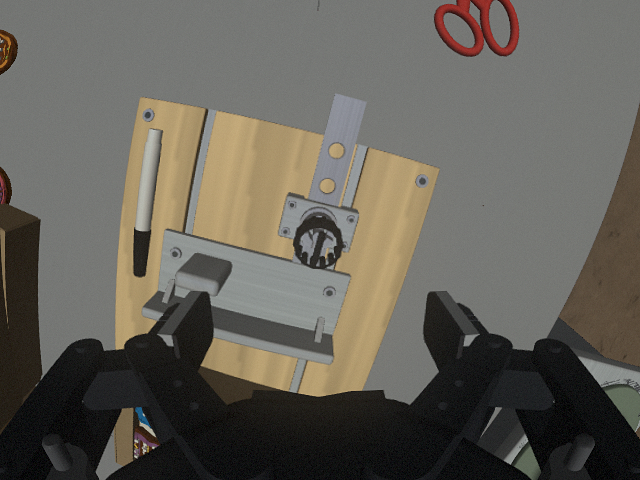

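The rib now lies along the jig's y, so the knob at (318,243) is parked. Next I'll turn the tool back, shut the fingers, and go behind the tab.

```bash
python3 -m inch '[[0,0,0,0,0,-0.1458,0.3],[0,0,0,0,0,-0.1458,0.6],[0,0,0,0,0,-0.1458,1],[0,0,0,0,0,-0.1458,1],[0,0,0,0,0,-0.1458,1]]' 60;python3 -m inch '[[0,0,0,0,0,-0.1458,1],[0,0,0,0,0,-0.1458,1],[0,0,0,0,0,-0.1458,1],[0,0,0,0,0,-0.1458,1],[0,0,0,0,0,0,1]]'; python3 -m inch '[[0.04,-0.0075,0,0,0,0,1],[0.0383,-0.0072,0,0,0,0,1],[0,0,0,0,0,0,1],[0,0,0,0,0,0,1]]'
python3 look.py w4
```

```text
clock: 11.45
position: [0.5232, -0.217, 0.1539]
tool_rot: [3.142, 0.0, -0.492]
force: [0.3, 0.2, -0.2]
grip_width: 0.0119
finger_force: 0.0
clock: 11.95
position: [0.5231, -0.2171, 0.1539]
tool_rot: [-3.141, -0.0, 0.087]
force: [-0.1, -0.1, -0.1]
grip_width: 0.0004
finger_force: 0.0
clock: 12.35
position: [0.6001, -0.1952, 0.1533]
tool_rot: [-3.141, 0.001, 0.082]
force: [-0.1, 0.1, -0.1]
grip_width: -0.0001
finger_force: 0.0
12.35 [ 0.6001 -0.1952  0.1533] [-3.1414  0.0009  0.082 ] [ 0.2175  0.5881  0.0045  1.6337 -0.003   0.9208 -1.2656] -8.600083277808208e-05 [-0.0696  0.1018 -0.0785]
[[ 0.0813 -0.9609 -0.2645  0.667 ]
 [-0.9967 -0.0781 -0.0223 -0.1902]
 [ 0.0008  0.2655 -0.9641  0.321 ]
 [ 0.      0.      0.      1.    ]]
grip_tab 0.78 [257.7 229.1] [ 0.5968 -0.1521  0.059 ]
guide_face 0.62 [200.6 261.6] [ 0.5587 -0.1006  0.036 ]
fence 0.34 [129.6 249.3] [ 0.5555 -0.0203  0.014 ]
gift_box 0.98 [ 86.3 266. ] [0.5324 0.0348 0.014 ]
guide 0.76 [206.  258.5] [ 0.5542 -0.0987  0.014 ]
```

View pics/w4.png

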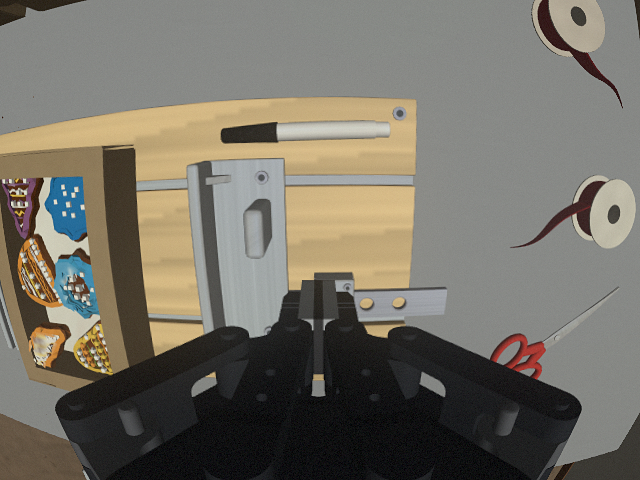

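The shut fingers are at about (319,300), behind the tab at (258,229). The path is clear, so I'll descend and start pushing along tool -y.

```bash
python3 -m inch '[[0,0,0.035,0,0,0,1],[0,0,0.035,0,0,0,1],[0,0,0.033,0,0,0,1],[0,0,0,0,0,0,1]]';python3 -m inch '[[0,-0.005,0,0,0,0,1],[0,-0.004,0,0,0,0,1],[0,-0.004,0,0,0,0,1],[0,-0.003,0,0,0,0,1],[0,-0.003,0,0,0,0,1]]';python3 -m inch '[[0,-0.003,0,0,0,0,1],[0,-0.003,0,0,0,0,1],[0,-0.003,0,0,0,0,1],[0,-0.003,0,0,0,0,1],[0,-0.003,0,0,0,0,1]]'
```

```text
clock: 13.15
position: [0.5975, -0.195, 0.0474]
tool_rot: [-3.14, 0.006, 0.085]
force: [-0.4, 1.7, -0.2]
grip_width: 0.0001
finger_force: 0.0
clock: 13.65
position: [0.5987, -0.1764, 0.0517]
tool_rot: [3.141, -0.001, 0.085]
force: [0.0, -0.2, -0.1]
grip_width: 0.0
finger_force: 0.0
clock: 14.15
position: [0.597, -0.1615, 0.051]
tool_rot: [-3.142, 0.0, 0.085]
force: [0.4, -0.1, 0.4]
grip_width: 0.0001
finger_force: 0.0
```

```bash
python3 -m inch '[[0,-0.002,0,0,0,0,1],[0,-0.002,0,0,0,0,1],[0,-0.002,0,0,0,0,1]]'
python3 - <<'E'
from h import *
np.set_printoptions(precision=4,suppress=True)
for c in ('wrist','side'):
    im=grab_frame(c); cv2.imwrite(f'pics/p_{c}.png',im[:,:,::-1])
    for n,z in (('grip_tab',.059),('guide',.014),('gift_box',.014)):
        for q in landmark_of(n,c)[:1]: print(c,n,round(q['score'],2),np.array(q['xy']),atz(c,q['xy'],z))
E
```

```text
clock: 14.45
position: [0.5966, -0.1557, 0.051]
tool_rot: [3.142, -0.0, 0.085]
force: [-0.1, -0.8, -0.5]
grip_width: -0.0001
finger_force: 0.0
wrist grip_tab 0.94 [308.9 284.8] [ 0.5969 -0.1513  0.059 ]
wrist guide 0.77 [226.6 308.3] [ 0.557 -0.102  0.014]
wrist gift_box 0.92 [ 52.7 309.1] [0.5348 0.0393 0.014 ]
side grip_tab 0.67 [329.4 262.1] [ 0.5891 -0.1533  0.059 ]
side guide 0.71 [311.8 267.1] [ 0.5605 -0.0989  0.014 ]
side gift_box 0.97 [291.8 243.9] [0.5334 0.0178 0.014 ]
```

View pics/p_wrist.png

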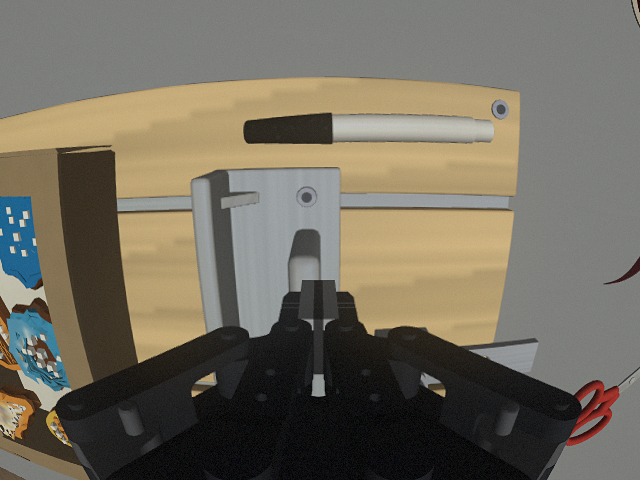

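The tab's top shows at about (305,232–290), beyond the fingertips at (319,283). The tab must be farther out in x than the networks say, so I'll check that.

Run:
```python
from h import *
np.set_printoptions(precision=4,suppress=True)
for p in ((290,257),(320,257),(305,232),(305,257),(305,285)): print(p,atz('wrist',p,.074),atz('wrist',p,.059))
P=np.array(calibration('wrist')['pose']);c=calibration('wrist');f=240/np.tan(np.radians(c['fovy']/2))
def proj(w):
    v=P[:3,:3].T@(np.array(w)-P[:3,3]); t=np.arctan2(np.hypot(*v[:2]),v[2]); u=v[:2]/np.hypot(*v[:2]); return u*t*f+[c['cx'],c['cy']]
s=telemetry.observe(); print(s['position'],'tcp at',proj(s['position']), 'grasp', proj(s['position']+[0,0,.019]))
print('w1',atz('scene',(330.5,233.7),.059))
im=grab_frame('scene'); cv2.imwrite('pics/p_scene.png',cv2.resize(im[170:300,260:440],None,fx=4,fy=4)[:,:,::-1])
```

```text
(290, 257) [ 0.6148 -0.1429  0.074 ] [ 0.6097 -0.1422  0.059 ]
(320, 257) [ 0.6159 -0.1552  0.074 ] [ 0.6109 -0.1557  0.059 ]
(305, 232) [ 0.6259 -0.1483  0.074 ] [ 0.6219 -0.1481  0.059 ]
(305, 257) [ 0.6153 -0.1491  0.074 ] [ 0.6103 -0.149   0.059 ]
(305, 285) [ 0.6029 -0.15    0.074 ] [ 0.5966 -0.15    0.059 ]
[ 0.5966 -0.1559  0.051 ] tcp at [317.6788 279.5653] grasp [317.6829 295.7555]
w1 [ 0.5992 -0.1533  0.059 ]
```

View pics/p_scene.png

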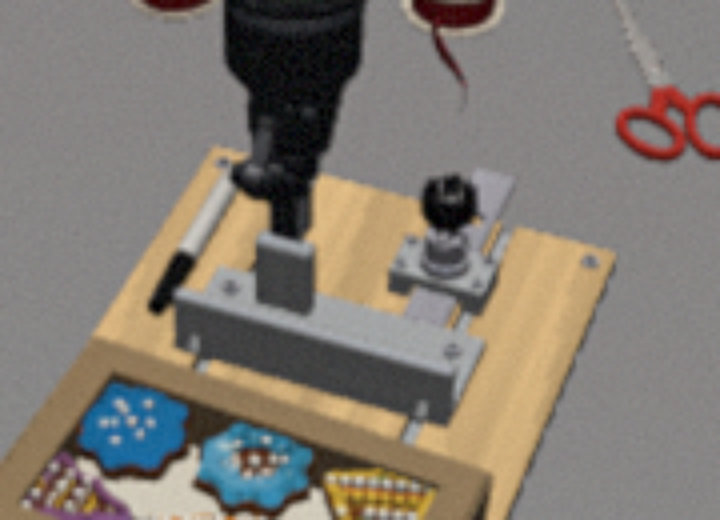

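The fingers are directly behind the tab at crop (285,270), with contact about to happen. I'll carry on gently.

```bash
python3 -m inch '[[0,-0.002,0,0,0,0,1],[0,-0.001,0,0,0,0,1],[0,-0.001,0,0,0,0,1]]';python3 -m inch '[[0,-0.002,0,0,0,0,1],[0,-0.002,0,0,0,0,1]]'; python3 -c "
from h import *
im=grab_frame('wrist')
for n,z in (('grip_tab',.059),('guide_face',.036)): print(n,[(q['xy'],atz('wrist',q['xy'],z)) for q in landmark_of(n,'wrist')[:1]])"
```

```text
clock: 15.2
position: [0.5962, -0.1516, 0.051]
tool_rot: [-3.142, 0.0, 0.085]
force: [-0.9, 0.1, 0.0]
grip_width: 0.0001
finger_force: 0.0
clock: 15.4
position: [0.5959, -0.1476, 0.051]
tool_rot: [-3.142, 0.0, 0.085]
force: [-0.5, 0.7, -0.4]
grip_width: 0.0
finger_force: 0.0
grip_tab [([324.6, 282.4], array([ 0.59801339, -0.15037914,  0.059     ]))]
guide_face [([230.4, 322.2], array([ 0.55918028, -0.10113618,  0.036     ]))]
```

Run:
```python
from h import *
np.set_printoptions(precision=4,suppress=True)
def m(cam,x,y,w=14,h=12):
    a=cv2.imread(f'pics/{cam}0.png')[:,:,::-1]; b=grab_frame(cam)
    t=np.ascontiguousarray(a[y-h:y+h,x-w:x+w]); r=cv2.matchTemplate(np.ascontiguousarray(b[y-h-40:y+h+40,x-w-40:x+w+40]),t,cv2.TM_CCOEFF_NORMED)
    _,v,_,l=cv2.minMaxLoc(r); print(cam,(x,y),'shift',l[0]-40,l[1]-40,round(v,2),'rest',round(r[40,40],2))
m('scene',370,260); m('scene',312,247); m('scene',345,255); m('side',285,265); m('side',350,270); m('side',332,262)
b=grab_frame('scene')
for n,z in (('grip_tab',.059),('guide_face',.036),('knob_grip',.084)):
    for c in('scene','side'):
        if c=='side': grab_frame(c)
        q=landmark_of(n,c)[0]; print(c,n,q['xy'],atz(c,q['xy'],z))
s=telemetry.observe(); print(s['position'],s['force'],s['moment'])
c=calibration('scene');f=240/np.tan(np.radians(c['fovy']/2));P=np.array(c['pose'])
for w in (s['position'],s['position']+[0,0,.019],[.597,-.151,.074]):
    v=P[:3,:3].T@(np.array(w)-P[:3,3]); print('scene proj',w,v[:2]/v[2]*f+[c['cx'],c['cy']])
```

```text
scene (370, 260) shift 0 0 1.0 rest 1.0
scene (312, 247) shift 0 0 1.0 rest 1.0
scene (345, 255) shift 0 0 1.0 rest 1.0
side (285, 265) shift 0 0 0.99 rest 0.99
side (350, 270) shift 0 0 1.0 rest 1.0
side (332, 262) shift 0 0 0.72 rest 0.72
scene grip_tab [331.4, 234.6] [ 0.596  -0.1516  0.059 ]
side grip_tab [330.6, 259.2] [ 0.5948 -0.1425  0.059 ]
scene guide_face [337.0, 261.6] [ 0.555  -0.0992  0.036 ]
side guide_face [309.0, 259.2] [ 0.5544 -0.0966  0.036 ]
scene knob_grip [373.5, 221.8] [ 0.5166 -0.2116  0.084 ]
side knob_grip [306.2, 276.9] [ 0.5195 -0.2316  0.084 ]
[ 0.5959 -0.1478  0.051 ] [0.156  0.5535 0.2453] [ 0.0182 -0.0441  0.0042]
scene proj [ 0.5959 -0.1478  0.051 ] [330.6725 238.0671]
scene proj [ 0.5959 -0.1478  0.07  ] [330.7427 232.1633]
scene proj [0.597, -0.151, 0.074] [330.9524 229.9142]
```

Run:
```python
from h import *
np.set_printoptions(precision=1,suppress=True)
c=calibration('wrist');f=240/np.tan(np.radians(c['fovy']/2)); print(f)
W={'w1':[[.3434,-.9057,-.2485,.5383],[-.9392,-.3309,-.0919,-.233],[.001,.265,-.9643,.3738]],'w2':[[.3448,-.9056,-.2472,.5873],[-.9387,-.3322,-.0923,-.1912],[.0015,.2639,-.9646,.3049]],'w4':[[.0813,-.9609,-.2645,.667],[-.9967,-.0781,-.0223,-.1902],[.0008,.2655,-.9641,.321]]}
def proj(P,w):
    P=np.array(P);v=P[:,:3].T@(np.array(w)-P[:,3]);r=np.hypot(*v[:2]);return v[:2]/r*np.arctan2(r,v[2])*f+[c['cx'],c['cy']]
R=np.array([[.9964,-.085],[.085,.9964]])
for k,P in W.items():
    for z in(.074,.022):
        print(k,z,*[proj(P,[*(np.array([.597,-.151])+R@[a,b]),z]) for a,b in((-.018,-.007),(-.018,.007),(.018,.007),(.018,-.007))])
# auto: bright tab top contour, guide region darkness maps
for k,(x0,y0,x1,y1) in {'w2':(236,66,300,140),'w4':(232,192,290,270)}.items():
    g=cv2.cvtColor(cv2.imread(f'pics/{k}.png'),cv2.COLOR_BGR2GRAY); 
    print(k); print(g[y0:y1:6,x0:x1:4])
```

```text
371.64829954431775
w1 0.074 [249.2  60.6] [233.   57.3] [245.1  17.1] [261.4  20.1]
w1 0.022 [259.1  71.3] [245.   68.3] [255.3  33.4] [269.3  36.2]
w2 0.074 [264.9 132. ] [243.4 126.8] [258.3  71.5] [280.   76.5]
w2 0.022 [274.5 132.9] [256.8 128.5] [269.   83.2] [286.8  87.4]
w4 0.074 [264.3 259.1] [245.  259.1] [242.1 209.3] [262.2 209.1]
w4 0.022 [272.8 239.1] [256.4 239.2] [254.6 197. ] [271.4 196.7]
w2
[[144 151 145 145 147 148 148 150 148 149 148 142 145  86 147 154]
 [144 149 147 145 152 152 153 109 142 147 152 143 148 146 152 148]
 [150 147 145 145 151 136 132 140 145 143 124 146 147 146 148 149]
 [148 148 147 146 153 106 145 145 147 141  97  67 153 148 151 150]
 [146 147 144 147 155 128 147 150 148 135  66  67  85 154 150 149]
 [145 146 145 152  82 143 147 145 140 114  67  65 148 149 151 151]
 [145 146 151 151 115 145 143 146 134  75  66  60 154 145 150 142]
 [150 142 148 104 133 143 141 141 127  68  66 130 152 148 149 138]
 [145 147 147 110 147 150 146 142  97  68  70 149 148 149 149 158]
 [144 150 153 125 150 148 146 132  69  70  89 148 146 147 106 153]
 [146 148 149 137 
[... 306 characters left out ...]
1 180]
 [168 165 171 170 172  74  79  76  81  84 173 170 172 132 183]
 [169 162 174 157 108 113 117  92  85  80 171 170 173 147 183]
 [168 161 170 120 164 169 170 154  82  82 163 171 173 162 183]
 [166 165 171 123 162 167 172 157  84  83 162 171 168 170 174]
 [165 162 169 118 158 168 168 154  84  81 159 171 168 171 183]
 [167 164 170 125 160 166 165 152  79  78 154 174 169 169 180]
 [167 164 168 134 153 162 164 152  84  83 166 169 167 167 181]
 [166 166 168 168 145 163 166 157  90 151 166 173 169 167 165]
 [166 168 169 171 143 166 171 161 104 165 163 170 166 169 166]
 [168 169 169 165 169 135 124 148 166 166 168 167 165 169 170]
 [171 167 166 166 164 173 166 165 166 161 166 168 166 164 170]]
```

The tab fits (0.597, -0.151) in every view, so the fingertips must be passing over its top. The picture also suggests the tips sit higher than the TCP reading. I'll retrace, go 20 mm lower, and push again.

```bash
python3 -m inch '[[0.001,0.02,0,0,0,0,1],[0.001,0.02,0,0,0,0,1],[0,0.006,0,0,0,0,1],[0,0,0.01,0,0,0,1],[0,0,0.005,0,0,0,1]]';python3 -m inch '[[0,0,0.005,0,0,0,1],[0,0,0,0,0,0,1]]'; python3 -m inch '[[0,-0.004,0,0,0,0,1],[0,-0.004,0,0,0,0,1],[0,-0.004,0,0,0,0,1],[0,-0.003,0,0,0,0,1],[0,-0.003,0,0,0,0,1]]';python3 -m inch '[[0,-0.002,0,0,0,0,1],[0,-0.002,0,0,0,0,1],[0,-0.002,0,0,0,0,1],[0,-0.002,0,0,0,0,1]]'
```

```text
clock: 16.85
position: [0.6014, -0.1923, 0.0348]
tool_rot: [-3.141, 0.001, 0.086]
force: [-0.6, 0.5, 0.8]
grip_width: 0.0001
finger_force: 0.0
clock: 17.05
position: [0.6014, -0.1925, 0.03]
tool_rot: [-3.141, 0.001, 0.086]
force: [0.3, 0.4, 0.4]
grip_width: 0.0001
finger_force: 0.0
clock: 17.55
position: [0.6004, -0.1752, 0.0312]
tool_rot: [3.142, -0.0, 0.085]
force: [0.1, 0.6, 0.2]
grip_width: 0.0003
finger_force: 0.0
clock: 17.95
position: [0.5996, -0.1682, 0.0311]
tool_rot: [3.141, -0.0, 0.084]
force: [1.5, -4.1, -1.8]
grip_width: 0.0004
finger_force: 2.1
```

Contact, with a drag of 4 N as expected. I'll push on, slowing down before the box.

```bash
python3 -m inch '[[0,-0.003,0,0,0,0,1],[0,-0.003,0,0,0,0,1],[0,-0.003,0,0,0,0,1],[0,-0.003,0,0,0,0,1],[0,-0.003,0,0,0,0,1]]'; python3 -m inch '[[0,-0.004,0,0,0,0,1],[0,-0.004,0,0,0,0,1],[0,-0.004,0,0,0,0,1],[0,-0.004,0,0,0,0,1],[0,-0.004,0,0,0,0,1]]'; python3 -m inch '[[0,-0.003,0,0,0,0,1],[0,-0.002,0,0,0,0,1],[0,-0.002,0,0,0,0,1],[0,-0.002,0,0,0,0,1],[0,-0.002,0,0,0,0,1]]'
python3 - <<'E'
from h import *
np.set_printoptions(precision=4,suppress=True)
for c in('scene','side'):
    grab_frame(c)
    for n,z in (('guide_face',.036),('knob_grip',.084),('gift_box',.014),('fence',.014)):
        for q in landmark_of(n,c)[:1]: print(c,n,q['score'],atz(c,q['xy'],z))
print(telemetry.observe()['force'])
E
```

```text
clock: 18.45
position: [0.5982, -0.1524, 0.031]
tool_rot: [3.142, 0.0, 0.085]
force: [-0.5, -3.9, 0.6]
grip_width: 0.0004
finger_force: 2.1
clock: 18.95
position: [0.5964, -0.1324, 0.031]
tool_rot: [-3.142, 0.0, 0.085]
force: [-1.9, -4.2, 1.1]
grip_width: 0.0004
finger_force: 2.2
clock: 19.45
position: [0.5955, -0.1217, 0.0309]
tool_rot: [-3.142, 0.0, 0.085]
force: [-2.6, -3.7, 1.8]
grip_width: 0.0001
finger_force: 2.1
scene guide_face 0.59 [ 0.5512 -0.0533  0.036 ]
scene knob_grip 0.57 [ 0.5219 -0.2108  0.084 ]
scene gift_box 0.76 [0.5372 0.0434 0.014 ]
scene fence 0.73 [0.5377 0.1481 0.014 ]
side guide_face 0.94 [ 0.5542 -0.0514  0.036 ]
side knob_grip 0.68 [ 0.5217 -0.2205  0.084 ]
side gift_box 0.72 [0.5315 0.009  0.014 ]
side fence 0.5 [0.543  0.1538 0.014 ]
[ 0.4527 -0.4975 -1.0359]
```

```bash
python3 -m inch '[[0,-0.002,0,0,0,0,1],[0,-0.002,0,0,0,0,1],[0,-0.002,0,0,0,0,1],[0,-0.002,0,0,0,0,1],[0,-0.002,0,0,0,0,1]]'; python3 -m inch '[[0,-0.002,0,0,0,0,1],[0,-0.002,0,0,0,0,1],[0,-0.002,0,0,0,0,1],[0,-0.002,0,0,0,0,1],[0,-0.002,0,0,0,0,1]]'; python3 -m inch '[[0,-0.002,0,0,0,0,1],[0,-0.002,0,0,0,0,1],[0,-0.002,0,0,0,0,1],[0,-0.002,0,0,0,0,1],[0,-0.002,0,0,0,0,1]]'
```

```text
clock: 20.45
position: [0.5949, -0.1117, 0.031]
tool_rot: [3.142, -0.0, 0.085]
force: [0.9, -2.9, -0.8]
grip_width: -0.0001
finger_force: 2.1
clock: 20.95
position: [0.594, -0.1019, 0.031]
tool_rot: [3.141, -0.0, 0.085]
force: [2.1, -5.9, -1.3]
grip_width: -0.0001
finger_force: 2.7
clock: 21.45
position: [0.5931, -0.092, 0.031]
tool_rot: [3.141, 0.0, 0.085]
force: [1.4, -4.8, -0.2]
grip_width: -0.0003
finger_force: 3.0
```

```bash
for i in 1; do python3 -m inch '[[0,-0.001,0,0,0,0,1],[0,-0.001,0,0,0,0,1],[0,-0.001,0,0,0,0,1]]'; done; python3 -m inch '[[0,-0.001,0,0,0,0,1],[0,-0.001,0,0,0,0,1],[0,-0.001,0,0,0,0,1]]'
```

```text
clock: 21.75
position: [0.5928, -0.0891, 0.031]
tool_rot: [3.141, 0.0, 0.085]
force: [0.9, -6.3, -0.8]
grip_width: 0.0003
finger_force: 3.0
clock: 22.05
position: [0.5926, -0.0861, 0.031]
tool_rot: [3.141, 0.0, 0.085]
force: [1.0, -5.9, -0.7]
grip_width: 0.0004
finger_force: 3.0
```

Run:
```python
from h import *
np.set_printoptions(precision=4,suppress=True)
for c in('scene','side','wrist'):
    grab_frame(c)
    for n,z in (('guide_face',.036),('gift_box',.014),('fence',.014)):
        for q in landmark_of(n,c)[:1]: print(c,n,round(q['score'],2),atz(c,q['xy'],z))
```

```text
scene guide_face 0.56 [ 0.5434 -0.0186  0.036 ]
scene gift_box 0.89 [0.5298 0.055  0.014 ]
scene fence 0.97 [0.5412 0.1498 0.014 ]
side guide_face 0.94 [ 0.5481 -0.0207  0.036 ]
side gift_box 0.77 [0.5258 0.0342 0.014 ]
wrist guide_face 0.67 [ 0.5525 -0.0172  0.036 ]
wrist gift_box 0.55 [0.53   0.0558 0.014 ]
```

```bash
python3 -m inch '[[0,-0.001,0,0,0,0,1],[0,-0.001,0,0,0,0,1]]'|grep -E "pos|^force"; python3 -m inch '[[0,-0.0005,0,0,0,0,1],[0,-0.0005,0,0,0,0,1]]'|grep -E "pos|^force"; python3 -m inch '[[0,-0.0005,0,0,0,0,1],[0,-0.0005,0,0,0,0,1]]'|grep -E "pos|^force"
```

```text
position: [0.5924, -0.0841, 0.031]
force: [0.6, -6.0, 0.5]
position: [0.5923, -0.0831, 0.031]
force: [0.1, -5.3, 0.7]
position: [0.5922, -0.0821, 0.031]
force: [-0.2, -6.0, -0.5]
```

```bash
python3 -m inch '[[0,-0.0005,0,0,0,0,1],[0,-0.0005,0,0,0,0,1]]'|grep -E "pos|^force"; python3 -m inch '[[0,-0.0005,0,0,0,0,1],[0,-0.0005,0,0,0,0,1]]'|grep -E "pos|^force"
```

```text
position: [0.5921, -0.0811, 0.031]
force: [-0.7, -6.4, 0.4]
position: [0.592, -0.0801, 0.031]
force: [-0.0, -5.3, 1.2]
```

```bash
python3 -m inch '[[0,-0.0005,0,0,0,0,1],[0,-0.0005,0,0,0,0,1]]'|grep -E "pos|^force"; python3 -m inch '[[0,-0.0005,0,0,0,0,1],[0,-0.0005,0,0,0,0,1]]'|grep -E "pos|^force"
```

```text
position: [0.592, -0.0791, 0.031]
force: [-0.2, -6.2, 0.6]
position: [0.5918, -0.0781, 0.031]
force: [-0.3, -6.1, 0.4]
```

```bash
python3 -m inch '[[0,-0.0005,0,0,0,0,1],[0,-0.0005,0,0,0,0,1]]'|grep -E "pos|^force"; python3 -m inch '[[0,-0.0005,0,0,0,0,1],[0,-0.0005,0,0,0,0,1]]'|grep -E "pos|^force"
```

```text
position: [0.5918, -0.0773, 0.031]
force: [-0.4, -9.4, 1.2]
position: [0.5917, -0.0773, 0.031]
force: [0.8, -12.5, -1.4]
```

```bash
python3 -m inch '[[0,-0.0005,0,0,0,0,1],[0,-0.0005,0,0,0,0,1]]'|grep -E "pos|^force"; python3 -m inch '[[0,-0.0005,0,0,0,0,1]]'|grep -E "pos|^force"
```

```text
position: [0.5917, -0.0772, 0.031]
force: [2.0, -17.5, -0.3]
position: [0.5917, -0.0771, 0.0311]
force: [2.4, -20.2, -1.8]
```

Firm: 20 N in total, about 16 N on the box. I'll back off.

```bash
python3 -m inch '[[0,0.001,0,0,0,0,1],[0,0.002,0,0,0,0,1],[0,0.01,0,0,0,0,1],[0,0.02,0,0,0,0,1],[0,0,0,0,0,0,1]]'; python3 -m inch '[[0,0,-0.04,0,0,0,1],[0,0,-0.05,0,0,0,1],[0,0,-0.05,0,0,0,1],[0,0,0,0,0,0,1],[0,0,0,0,0,0,1]]'
python3 - <<'E'
from h import *
np.set_printoptions(precision=4,suppress=True)
for c in('scene','side','wrist'):
    grab_frame(c)
    for n,z in (('guide_face',.036),('gift_box',.014),('fence',.014),('knob_grip',.084)):
        for q in landmark_of(n,c)[:1]: print(c,n,round(q['score'],2),atz(c,q['xy'],z))
    q=outline_of('gift_box',c)
    if q:
        r=q[0]['region'].astype(np.uint8); print(cv2.minAreaRect(cv2.findNonZero(r)),r.sum())
E
```

```text
clock: 25.25
position: [0.5944, -0.1101, 0.031]
tool_rot: [3.141, 0.0, 0.082]
force: [0.4, -0.5, -0.3]
grip_width: 0.0002
finger_force: 0.0
clock: 25.75
position: [0.5949, -0.1069, 0.1721]
tool_rot: [-3.141, -0.002, 0.085]
force: [-1.1, 0.2, -2.0]
grip_width: -0.0002
finger_force: 0.0
scene guide_face 0.75 [ 0.5433 -0.008   0.036 ]
scene gift_box 0.61 [0.5322 0.0628 0.014 ]
scene fence 0.89 [0.5345 0.1445 0.014 ]
scene knob_grip 0.61 [ 0.5241 -0.2129  0.084 ]
((315.232421875, 306.0321960449219), (119.55913543701172, 74.66346740722656), 24.814197540283203) 7356
side guide_face 0.69 [ 0.5505 -0.0051  0.036 ]
side gift_box 0.65 [0.5205 0.0504 0.014 ]
side knob_grip 0.75 [ 0.5182 -0.2281  0.084 ]
((288.4905090332031, 227.1067657470703), (47.25666046142578, 99.08822631835938), 81.02737426757812) 3346
wrist guide_face 0.65 [ 0.5529 -0.0072  0.036 ]
wrist gift_box 0.84 [0.5302 0.0644 0.014 ]
wrist knob_grip 0.57 [ 0.5247 -0.2168  0.084 ]
((298.5448303222656, 242.46340942382812), (178.7777099609375, 209.8904266357422), 84.47245788574219) 16281
```

```bash
python3 -c "
from workcell import bot; print(bot.job_done())"
```

```text
the job is handed in; nothing more can be done
None
```

I handed the job in at about 26 s with the plunger parked in its notch and the box pressed firm against the fence. The push was 20 N in all, about 16 N on the box: slightly over the 5–15 N firm range, but under the 25 N crush limit. I then backed the arm clear; the handover gave no verdict.

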